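# Close the chamber valves in order

### The arm

A 7-joint arm with a two-finger parallel gripper is mounted at the origin on the work surface. World frame = base frame: x ahead of the robot, y to its left, z up, the work surface at z = 0. Lengths are in m, angles in rad, forces in N, time in s.
With the tool pointing down it reaches from about 0.4 to 0.875 m from the base axis. Payload 6.5 kg.
Tool frame: the origin (TCP) lies midway between the tips of the shut fingers; the grasp point (between the pads) lies 19 mm behind it (env.hold_point_z is the distance from the TCP to the grasp point, in m); z points along the fingers, y is the line along which they close (so a half turn about z gives the same grasp; the last joint's range is limited). The gripper opens to 88 mm and grips with 3 to 60 N. Pads are 18 mm wide; open, the fingers measure 123 mm over their backs; the gripper's body (75 mm by 187 mm) begins 45 mm behind the grasp point.
Start: joints at [-1.215, 0.536, -0.004, 1.538, 0.003, 1.067, -0.071], TCP at [0.266, 0.593, 0.239] pointing down, gripper open.
Joint ranges: [-2.7, 2.7], [-0.37, 2.16], [-1.27, 1.26], [0.24, 2.4], [-1.31, 4.45], [0.19, 1.91], [-2.76, 2.76]. Speed limits (rad/s): [2.39, 2.39, 3.14, 3.14, 3.14, 3.14, 3.14].

### API

Orientations are given as a unit quaternion [x, y, z, w].
In Python, from workcell import env gives the robot as it stands.
- The arm moves only by the tool apply_moves, never from a script. Its arguments are lists of equal length, an entry for each row: "translation": the shift along the tool's x, y, z in cm, a list of three; "twist": the turn about the tool's z in rad; "hand": the gripper command: -1 is fully open, 1 is shut, values between are in proportion. A call has 1 to 20 rows; each row shifts and turns the commanded pose from where the row before left it, along the tool's axes as they then stand; what a row does not reach is not made up. A row lasts 1/10 s, in which the tool goes at most 50 mm and 8.59 degrees, less where a joint would pass 70% of its speed; a pose out of reach is approached as far as the arm can. A call with a gripper value outside its range is refused whole. The fingers move at their own pace and stop on an object; the grip force is fixed at half the most. Time passes only in rows, so rows that do not move let the fingers close. It gives the time, the measured TCP pose, the force, the opening and the grip force at its end, in the units of the state.
- env.get_obs(): the state, without advancing time (a new reading comes with each control period).
- env.grab_frame(name): name is "side" or "top" or "wrist"; returns the picture (384x512x3 uint8, red, green, blue); there is no depth.
- env.camera_params(name): a dict with "fx", "fy", "cx", "cy" (pixels), "dist_coeffs" ([k1, k2, p1, p2, k3] as OpenCV has them; the pictures are not rectified), "T" (4x4, takes a point from camera to world coordinates); the wrist camera has in their place "tool_from_camera" (4x4, takes a point from camera to tool coordinates, whose origin is the TCP and whose axes are the flange's). Camera axes: x right, y down, z forward; pixel columns grow to the right and rows downward; lengths in m; the calibration is good to about 2 mm. A picture is of the moment at which its call begins: read the wrist's pose just before it. camera_params takes no time and is no camera call.
- env.close_job(): hands the job in; it is judged then, once.
The state is a dict: "t": time; "joints": joint angles; "qvel": joint speeds; "tau": joint torques, N m; "position": TCP position; "eef_rot": TCP orientation; "wrist_force": force on the tool from outside, world axes, zero at the start; "wrist_torque": the same for the moment, N m; "grip_width": finger opening in m; "grip_force": force on a finger pad.
Only numpy, scipy, OpenCV 4.12 (cv2) and the standard library are available. Lean on these libraries where they do the work, as an engineer would, in place of code of your own. Each camera call takes 0.05 s, during which the arm holds its last target. There are 200 camera calls.

### The job

Shut the three push valves on the vacuum chamber's lid before pump-down: gently press down the wide mushroom cap first, then the square cap, then the slim round cap, each all the way until it stays down, and none before its turn. Only press: do not pull a cap up, and leave the blanking disc, ring, wrench and jar lying where they are.

Things in the scene. Friction and masses are not known exactly. Their poses are not given: they have to be found in the camera images.
- chamber: Fixed benchtop vacuum chamber, a steel drum with a flat round lid 350 mm across; lid top 120 mm above the bench; six side ports reach 225 mm from its axis, 24 to 76 mm above the bench. Origin at the centre of its underside, z up.
- mushroom (a joint): Travel of the push-pull plunger under the mushroom cap. 0 at its raised working height, grows as it is pressed down, in metres. Starts at 0 to 0.003; fully down at a stop at 0.012; shut beyond 0.009; can be pulled up to -0.010. About 3 N moves it; friction holds it where it is left (no return spring).
- mushroom_top (a point): Top centre of the wide round cap, a flat mushroom dome 52 mm across with a flattish crown 20 mm across, black plastic, 16 mm thick. Untouched, it is 78 mm above the lid with joint mushroom at 0, 66 mm with it fully down. The cap is sprung on its plunger (2 N to start, then 0.7 N per mm, 9 mm): it gives 1 to 2 mm before the plunger moves and springs back as much, and cushions the bottom stop: press 3 to 6 mm past fully down (4 to 6 N).
- mushroom_valve: The fixed metal body under the mushroom cap: foot 60 mm across, stem 32 to 36 mm across, 40 mm tall, with a brass side nozzle that reaches 35 mm from its axis. Origin at the centre of the foot, on the lid; z up. The three valves stand on the lid some 85 mm from its centre, about 147 mm apart; which cap is in which place varies.
- square (a joint): Travel of the push-pull plunger under the square cap. 0 at its raised working height, grows as it is pressed down, in metres. Starts at 0 to 0.003; fully down at a stop at 0.012; shut beyond 0.009; can be pulled up to -0.010. About 3 N moves it; friction holds it where it is left (no return spring).
- square_top (a point): Top centre of the square flat-topped cap, 36 x 36 mm, black plastic, 14 mm thick. Untouched, it is 76 mm above the lid with joint square at 0, 64 mm with it fully down. The cap is sprung on its plunger (2 N to start, then 0.7 N per mm, 9 mm): it gives 1 to 2 mm before the plunger moves and springs back as much, and cushions the bottom stop: press 3 to 6 mm past fully down (4 to 6 N).
- square_valve: The fixed metal body under the square cap: foot 60 mm across, stem 32 to 36 mm across, 40 mm tall, with a brass side nozzle that reaches 35 mm from its axis. Origin at the centre of the foot, on the lid; z up. The three valves stand on the lid some 85 mm from its centre, about 147 mm apart; which cap is in which place varies.
- slim (a joint): Travel of the push-pull plunger under the slim cap. 0 at its raised working height, grows as it is pressed down, in metres. Starts at 0 to 0.003; fully down at a stop at 0.012; shut beyond 0.009; can be pulled up to -0.010. About 3 N moves it; friction holds it where it is left (no return spring).
- slim_top (a point): Top centre of the slim round cap, an upright cylinder 20 mm across, black plastic, 24 mm tall, flat on top. Untouched, it is 86 mm above the lid with joint slim at 0, 74 mm with it fully down. The cap is sprung on its plunger (2 N to start, then 0.7 N per mm, 9 mm): it gives 1 to 2 mm before the plunger moves and springs back as much, and cushions the bottom stop: press 3 to 6 mm past fully down (4 to 6 N).
- slim_valve: The fixed metal body under the slim cap: foot 60 mm across, stem 32 to 36 mm across, 40 mm tall, with a brass side nozzle that reaches 35 mm from its axis. Origin at the centre of the foot, on the lid; z up. The three valves stand on the lid some 85 mm from its centre, about 147 mm apart; which cap is in which place varies.
- blank: Loose bystander on the lid, near its centre: steel blanking disc 52 mm across with a round knob 22 mm across, 30 mm tall in all. Origin at the centre of its underside.
- oring_carrier: Loose bystander on the lid between two valves: flat aluminium ring 48 mm across, 10 mm tall. Origin at the centre of its underside.
- wrench: Loose bystander on the bench beside the chamber: steel wrench lying flat.
- jar: Loose bystander on the bench beside the chamber: jar with a steel lid, 56 mm across, 75 mm tall. Origin at the centre of its underside.

How it is judged:
By the outcome, as a careful person would: the job done as asked, in the order asked, and still so for the second after the job is handed in, with the robot touching nothing.
It also fails if it takes over 40 s, if anything falls off the work surface, if the arm or the gripper's body presses on something with over 40 N, if the wrist force passes 120 N, or if a joint passes its speed limit or range.

## Working session

There is one attempt and no reset: what is moved stays moved. The work goes in short steps, Python scripts to look and compute and a tool call to move; the robot and the scene stay as the last step left them, time stands still between calls to the robot, and variables do not carry over. Pictures are saved under pics/ and viewed, at most 10 in all, crops included, and the job is handed in when it is done.

Besides the shell and the picture viewer there is one more tool, called after "Emit:" as name(argument=value, ...), one argument or row to a line, values as JSON. apply_moves: Moves the arm, as the interface text tells. Its arguments: {"type":"object","properties":{"translation":{"type":"array","items":{"type":"array","items":{"type":"number"}}},"twist":{"type":"array","items":{"type":"number"}},"hand":{"type":"array","items":{"type":"number"}}},"required":["translation","twist","hand"]}

```bash
mkdir -p pics
python3 - <<'E'
from workcell import env
import cv2
o=env.get_obs(); print(o)
for n in("top","side"):
    cv2.imwrite(f"pics/{n}0.png",env.grab_frame(n)[:,:,::-1])
    print(n,env.camera_params(n))
print(env.camera_params("wrist"))
E
```

```text
{'t': 0.0, 'joints': array([-1.21522569,  0.53715954, -0.00444219,  1.53883489,  0.00262203,
        1.06729609, -0.07120326]), 'qvel': array([-0.00068689,  0.00047463, -0.0005999 , -0.00099395,  0.00033347,
        0.00069294,  0.00093124]), 'tau': array([-1.62133292e-04, -5.70982969e+01,  9.90608186e-01, -2.51608479e+01,
       -5.62488323e-02,  1.78118044e-02,  1.49667858e-04]), 'position': array([0.26586858, 0.59248423, 0.23785825]), 'eef_rot': array([ 2.09285372e-01,  9.77854241e-01, -8.39305939e-04, -1.07147437e-04]), 'wrist_force': array([ 0.22890001,  0.07469763, -0.13463607]), 'wrist_torque': array([ 0.00534497, -0.04354706,  0.04356273]), 'grip_force': 0.0, 'grip_width': 0.08804950542514878}
top {'fx': 498.5247238408788, 'fy': 498.5247238408788, 'cx': 258.1640117541963, 'cy': 198.17958183383297, 'dist_coeffs': array([-0.14277413,  0.        ,  0.        ,  0.        ,  0.        ]), 'T': array([[ 0.00506156, -0.99024696,  0.13923126,  0.36853596],
       [-0.99998303, -0.00541374, -0.00215083,  0.06501866],
       [ 0.00288361, -0.13921801, -0.99025756,  1.38456724],
      
[... 351 characters left out ...]
  0.67293729, -0.51879437],
       [-0.01547224, -0.78990175, -0.6130382 ,  0.65056229],
       [ 0.        ,  0.        ,  0.        ,  1.        ]])}
{'fx': 336.6213604675766, 'fy': 336.6213604675766, 'cx': 256.41943685236254, 'cy': 191.25030983677274, 'dist_coeffs': array([0.00021501, 0.        , 0.        , 0.        , 0.        ]), 'tool_from_camera': array([[-2.45089348e-04, -9.65672100e-01, -2.59763997e-01,
         6.69218958e-02],
       [ 9.99999787e-01, -7.95006576e-05, -6.47964040e-04,
        -5.28933891e-04],
       [ 6.05069387e-04, -2.59764101e-01,  9.65671914e-01,
        -1.45925582e-01],
       [ 0.00000000e+00,  0.00000000e+00,  0.00000000e+00,
         1.00000000e+00]])}
```

View pics/top0.png

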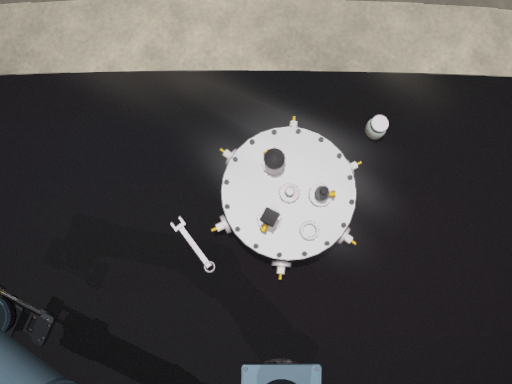

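View pics/side0.png

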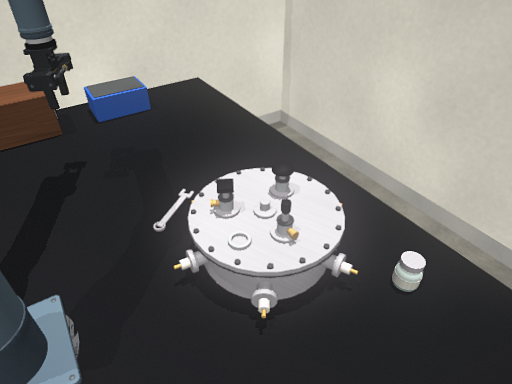

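The top picture shows the mushroom cap at about (274,158), the square cap at (270,217) and the slim cap at (323,192). The ring is at (310,231) and the blank at (290,193). I'll enlarge this area.

```bash
cat > h.py <<'E'
import numpy as np, cv2
from workcell import env
def ray(name,px):
    p=env.camera_params(name); K=np.array([[p['fx'],0,p['cx']],[0,p['fy'],p['cy']],[0,0,1]])
    if name=="wrist":
        from scipy.spatial.transform import Rotation as R
        o=env.get_obs(); T=np.eye(4); T[:3,:3]=R.from_quat(o['eef_rot']).as_matrix(); T[:3,3]=o['position']; T=T@p['tool_from_camera']
    else: T=p['T']
    u=cv2.undistortPoints(np.array([[px]],float),K,p['dist_coeffs'])[0,0]
    return T[:3,3],T[:3,:3]@[*u,1]
def at_z(name,px,z):
    c,d=ray(name,px); return c+d*(z-c[2])/d[2]
E
python3 - <<'E'
from h import *
im=cv2.imread("pics/top0.png")[135:255,210:370]
cv2.imwrite("pics/top0c.png",cv2.resize(im,None,fx=5,fy=5,interpolation=cv2.INTER_CUBIC))
for n,px,z in (("mush",(274,158),.196),("sq",(270,217),.195),("slim",(323,192),.205)): print(n,at_z("top",px,z))
E
```

```text
mush [0.63478458 0.02432859 0.196     ]
sq [0.49037526 0.03382457 0.195     ]
slim [ 0.55021412 -0.09309588  0.205     ]
```

View pics/top0c.png

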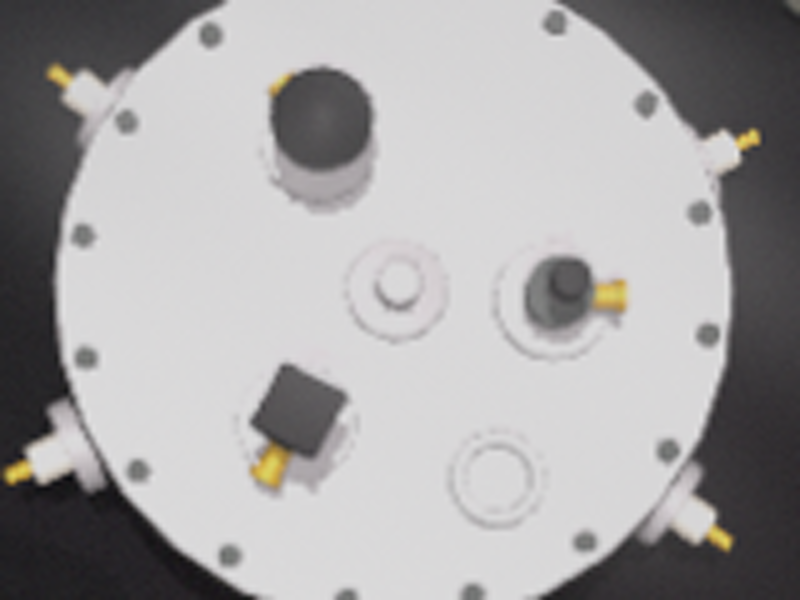

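The enlarged crop shows the mushroom at (322,119), the square at (299,410) and the slim cap top at (570,281). In the full image these are (274.4,158.8), (269.8,217.0) and (324.0,191.2). I'll shut the gripper and go above the mushroom.

Emit:
apply_moves(
  translation=[
    [-2.85,-1.83,-0.2],
    [-2.85,-1.83,-0.2],
    [-2.85,-1.83,-0.2],
    [-2.85,-1.83,-0.2],
    [-2.85,-1.83,-0.2],
    [-2.85,-1.83,-0.2],
    [-2.85,-1.83,-0.2],
    [-2.85,-1.83,-0.2],
    [-2.85,-1.83,-0.2],
    [-2.85,-1.83,-0.2],
    [-2.85,-1.83,-0.2],
    [-2.85,-1.83,-0.2],
    [-2.85,-1.83,-0.2],
    [-2.85,-1.83,-0.2],
    [-2.85,-1.83,-0.2],
    [-2.85,-1.83,-0.2],
    [-2.85,-1.83,-0.2],
    [-2.85,-1.83,-0.2],
    [-2.85,-1.83,-0.2],
    [-2.85,-1.83,-0.2],
  ],
  twist=[0,0,0,0,0,0,0,0,0,0,0,0,0,0,0,0,0,0,0,0],
  hand=[1,1,1,1,1,1,1,1,1,1,1,1,1,1,1,1,1,1,1,1],
)

```text
t: 2.1
position: [0.6366, 0.0246, 0.2784]
eef_rot: [0.209, 0.978, -0.0, -0.0]
wrist_force: [0.9, -0.6, 0.0]
grip_width: 0.0005
grip_force: 0.0
```

Emit:
apply_moves(
  translation=[
    [0,0,0],
    [0,0,0],
  ],
  twist=[0,0],
  hand=[1,1],
)

```text
t: 2.3
position: [0.6361, 0.0252, 0.2781]
eef_rot: [0.21, 0.978, -0.0, -0.001]
wrist_force: [-0.8, 0.9, 0.2]
grip_width: 0.0007
grip_force: 0.0
```

```bash
cat >> h.py <<'E'
def proj(name,pt):
    from scipy.spatial.transform import Rotation as R
    p=env.camera_params(name); K=np.array([[p['fx'],0,p['cx']],[0,p['fy'],p['cy']],[0,0,1]])
    o=env.get_obs(); T=np.eye(4); T[:3,:3]=R.from_quat(o['eef_rot']).as_matrix(); T[:3,3]=o['position']
    T=T@p['tool_from_camera'] if name=="wrist" else p['T']
    T=np.linalg.inv(T)
    return cv2.projectPoints(np.array([pt],float),cv2.Rodrigues(T[:3,:3])[0],T[:3,3],K,p['dist_coeffs'])[0].ravel()
def tool(d):
    from scipy.spatial.transform import Rotation as R
    return R.from_quat(env.get_obs()['eef_rot']).inv().apply(d)*100
E
python3 - <<'E'
from h import *
o=env.get_obs(); print(o['t'],o['position'],o['eef_rot'],o['wrist_force'],o['grip_width'])
cv2.imwrite("pics/w1.png",env.grab_frame("wrist")[:,:,::-1])
for n,px,z in (("mush",(274.4,158.8),.190),("sq",(269.8,217),.195),("slim",(324,191.2),.205)):
    P=at_z("top",px,z); print(n,P,proj("wrist",P),tool(P-o['position']))
E
```

```text
2.3 [0.63609446 0.02523744 0.27810288] [ 2.10048524e-01  9.77690805e-01 -1.15527696e-04 -5.41783681e-04] [-0.8199215   0.93588078  0.17354205] 0.0007305054857743758
mush [0.63412943 0.02314306 0.19      ] [252.07601353 196.55445827] [ 0.08151898 -0.2723423   8.81038258]
sq [0.49037281 0.03430423 0.195     ] [170.79377486 -17.12911161] [13.65737253 -5.13233235  8.32864165]
slim [ 0.552172   -0.09553615  0.205     ] [ 36.83341131 164.53013875] [  2.70966816 -14.4539256    7.31262198]
```

View pics/w1.png

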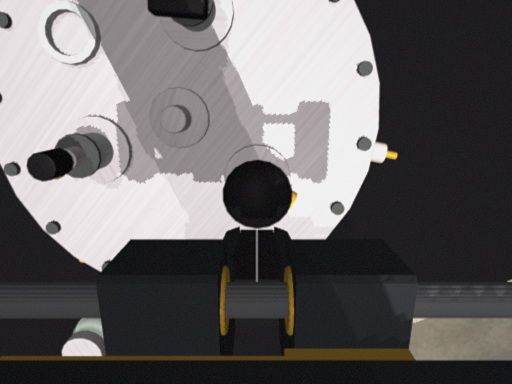

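The wrist picture shows the mushroom at (257,194), straight below the finger seam, and the slim top at about (41,165). The square is at the upper edge, near (178,5). I'll go down over the mushroom.

Emit:
apply_moves(
  translation=[
    [0.2,0,1.0],
    [0,0,2],
    [0,0,2],
    [0,0,1.5],
    [0,0,0.6],
    [0,0,0.2],
    [0,0,0.2],
    [0,0,0.2],
    [0,0,0.2],
    [0,0,0.2],
    [0,0,0],
  ],
  twist=[0,0,0,0,0,0,0,0,0,0,0],
  hand=[1,1,1,1,1,1,1,1,1,1,1],
)

```text
t: 3.45
position: [0.6344, 0.0266, 0.1976]
eef_rot: [0.209, 0.978, -0.0, -0.0]
wrist_force: [-0.4, -0.4, 0.6]
grip_width: 0.0004
grip_force: 0.0
```

Emit:
apply_moves(
  translation=[
    [0,0,0.2],
    [0,0,0.2],
    [0,0,0.2],
    [0,0,0.2],
    [0,0,0.2],
    [0,0,0],
  ],
  twist=[0,0,0,0,0,0],
  hand=[1,1,1,1,1,1],
)

```text
t: 4.05
position: [0.6346, 0.0266, 0.1875]
eef_rot: [0.209, 0.978, 0.0, 0.0]
wrist_force: [0.4, 0.0, 3.1]
grip_width: 0.0004
grip_force: 1.2
```

Emit:
apply_moves(
  translation=[
    [0,0,0.1],
    [0,0,0.1],
    [0,0,0.1],
    [0,0,0],
  ],
  twist=[0,0,0,0],
  hand=[1,1,1,1],
)

```text
t: 4.45
position: [0.6347, 0.0266, 0.1848]
eef_rot: [0.209, 0.978, 0.0, 0.0]
wrist_force: [-0.3, -0.1, 3.4]
grip_width: 0.0005
grip_force: 1.5
```

Emit:
apply_moves(
  translation=[
    [0,0,0.1],
    [0,0,0.1],
    [0,0,0.1],
    [0,0,0],
    [0,0,0],
  ],
  twist=[0,0,0,0,0],
  hand=[1,1,1,1,1],
)

```text
t: 4.95
position: [0.6347, 0.0266, 0.182]
eef_rot: [0.209, 0.978, 0.0, 0.0]
wrist_force: [-0.4, -0.6, 4.8]
grip_width: 0.0004
grip_force: 2.5
```

4.8 N at 4 mm past fully down matches the stop. I'll back off and go above the square cap.

Emit:
apply_moves(
  translation=[
    [0,0,-0.3],
    [0,0,-0.5],
    [0,0,-1.5],
    [0,0,-2.5],
    [0,0,-3.2],
    [2.7,-0.96,0],
    [2.7,-0.96,0],
    [2.7,-0.96,0],
    [2.7,-0.96,0],
    [2.7,-0.96,0],
    [0,0,0],
    [0,0,0],
  ],
  twist=[0,0,0,0,0,0,0,0,0,0,0,0],
  hand=[1,1,1,1,1,1,1,1,1,1,1,1],
)

```text
t: 6.15
position: [0.4918, 0.0381, 0.2625]
eef_rot: [0.209, 0.978, 0.0, 0.0]
wrist_force: [0.3, -0.7, -0.3]
grip_width: 0.0002
grip_force: 0.0
```

Run:
```python
from h import *
o=env.get_obs(); print(o['t'],o['position'],o['wrist_force'])
cv2.imwrite("pics/w2.png",env.grab_frame("wrist")[:,:,::-1])
for n,px,z in (("mush",(274.4,158.8),.178),("sq",(269.8,217),.195),("slim",(324,191.2),.205)):
    P=at_z("top",px,z); print(n,P,proj("wrist",P),tool(P-o['position']))
```

```text
6.15 [0.49181285 0.03813639 0.26254964] [ 0.29392004 -0.74727982 -0.28241462]
mush [0.63679745 0.0227224  0.178     ] [312.28108328 359.57526337] [-13.84970021   4.52326253   8.47310816]
sq [0.49037281 0.03430423 0.195     ] [250.92086881 204.50849338] [-0.01818777 -0.41328141  6.7547015 ]
slim [ 0.552172   -0.09553615  0.205     ] [121.89778437 354.11688658] [-10.97306495  -9.72875377   5.76008187]
```

View pics/w2.png

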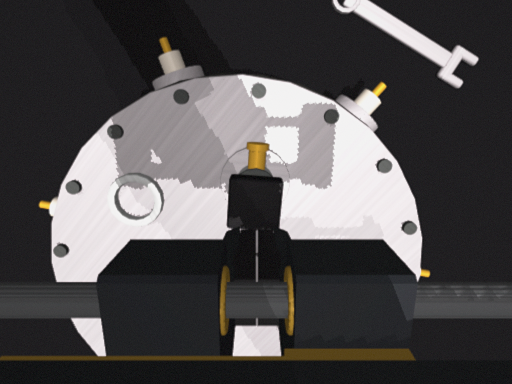

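The square top is centred at about (255,205), within 2 mm of straight below the tip. I'll press it, aiming for TCP z of about 0.180.

Emit:
apply_moves(
  translation=[
    [0,-0.1,1.5],
    [0,0,2],
    [0,0,1.7],
    [0,0,0.8],
    [0,0,0.4],
    [0,0,0.2],
    [0,0,0.2],
    [0,0,0.2],
    [0,0,0.2],
    [0,0,0.2],
    [0,0,0.2],
    [0,0,0.2],
    [0,0,0],
  ],
  twist=[0,0,0,0,0,0,0,0,0,0,0,0,0],
  hand=[1,1,1,1,1,1,1,1,1,1,1,1,1],
)

```text
t: 7.5
position: [0.4917, 0.0372, 0.1837]
eef_rot: [0.209, 0.978, 0.0, 0.0]
wrist_force: [1.9, -0.1, 3.1]
grip_width: 0.0004
grip_force: 1.2
```

Emit:
apply_moves(
  translation=[
    [0,0,0.1],
    [0,0,0.1],
    [0,0,0.1],
    [0,0,0.1],
    [0,0,0],
    [0,0,0],
  ],
  twist=[0,0,0,0,0,0],
  hand=[1,1,1,1,1,1],
)

```text
t: 8.1
position: [0.4916, 0.0371, 0.1799]
eef_rot: [0.209, 0.978, 0.0, 0.0]
wrist_force: [2.8, -0.1, 4.8]
grip_width: 0.0005
grip_force: 2.5
```

The square is at its stop with 4.8 N, 4 mm past. Next, the slim cap.

Emit:
apply_moves(
  translation=[
    [0,0,-0.3],
    [0,0,-0.5],
    [0,0,-1.5],
    [0,0,-2.9],
    [0,0,-3.3],
    [-2.19,-1.86,0],
    [-2.19,-1.86,0],
    [-2.19,-1.86,0],
    [-2.19,-1.86,0],
    [-2.19,-1.86,0],
    [0,0,0],
    [0,0,0],
  ],
  twist=[0,0,0,0,0,0,0,0,0,0,0,0],
  hand=[1,1,1,1,1,1,1,1,1,1,1,1],
)

```text
t: 9.3
position: [0.5519, -0.0923, 0.264]
eef_rot: [0.21, 0.978, 0.0, -0.001]
wrist_force: [-0.2, 1.0, -1.5]
grip_width: 0.0005
grip_force: 0.0
```

Run:
```python
from h import *
o=env.get_obs(); print(o['t'],o['position'],o['wrist_force'])
im=env.grab_frame("wrist")[:,:,::-1]
cv2.imwrite("pics/w3.png",cv2.resize(im[60:260,80:400],None,fx=2.5,fy=2.5))
P=at_z("top",(324,191.2),.205); print(P,proj("wrist",P),proj("wrist",[*o['position'][:2],.205]),tool(P-o['position']))
```

```text
9.3 [ 0.55191703 -0.09229325  0.26396301] [-0.15575865  0.99403274 -1.47926   ]
[ 0.552172   -0.09553615  0.205     ] [251.62381984 212.00930223] [256.07514136 209.69518351] [-0.17156082 -0.28557972  5.89586243]
```

View pics/w3.png

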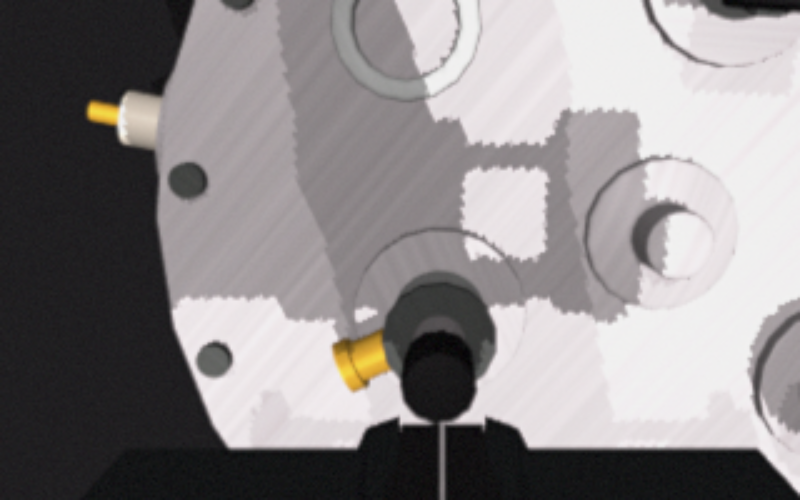

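The slim top is at about (255,214), and the tip's projection is at (256,210). I'll shift -2.5 mm in tool x and press, aiming for TCP z of about 0.190.

Emit:
apply_moves(
  translation=[
    [-0.25,0,1.5],
    [0,0,2],
    [0,0,1.4],
    [0,0,0.6],
    [0,0,0.3],
    [0,0,0.2],
    [0,0,0.2],
    [0,0,0.2],
    [0,0,0.2],
    [0,0,0.2],
    [0,0,0.2],
    [0,0,0.2],
    [0,0,0],
  ],
  twist=[0,0,0,0,0,0,0,0,0,0,0,0,0],
  hand=[1,1,1,1,1,1,1,1,1,1,1,1,1],
)

```text
t: 10.65
position: [0.5555, -0.0935, 0.1926]
eef_rot: [0.209, 0.978, 0.0, 0.0]
wrist_force: [-0.8, 1.7, 4.1]
grip_width: 0.0006
grip_force: 1.6
```

Emit:
apply_moves(
  translation=[
    [0,0,0.1],
    [0,0,0.1],
    [0,0,0.1],
    [0,0,0],
    [0,0,0],
  ],
  twist=[0,0,0,0,0],
  hand=[1,1,1,1,1],
)

```text
t: 11.15
position: [0.5556, -0.0935, 0.1899]
eef_rot: [0.209, 0.978, 0.0, 0.0]
wrist_force: [-1.0, 1.3, 3.6]
grip_width: 0.0007
grip_force: 2.5
```

Emit:
apply_moves(
  translation=[
    [0,0,0.1],
    [0,0,0],
    [0,0,0],
  ],
  twist=[0,0,0],
  hand=[1,1,1],
)

```text
t: 11.45
position: [0.5556, -0.0936, 0.189]
eef_rot: [0.209, 0.978, 0.0, 0.0]
wrist_force: [-1.5, 2.6, 5.6]
grip_width: 0.0007
grip_force: 2.8
```

Emit:
apply_moves(
  translation=[
    [0,0,-0.3],
    [0,0,-0.5],
    [0,0,-1.5],
    [0,0,-3],
    [0,0,-3],
    [0,0,-3],
    [3,4,0],
    [3,4,0],
    [3,4,0],
    [3,4,0],
    [3,4,0],
    [3,4,0],
    [3,4,0],
    [0,0,0],
    [0,0,0],
  ],
  twist=[0,0,0,0,0,0,0,0,0,0,0,0,0,0,0],
  hand=[1,1,1,1,1,1,1,1,1,1,1,1,1,1,1],
)

```text
t: 12.95
position: [0.4781, 0.2484, 0.3014]
eef_rot: [0.208, 0.978, -0.0, 0.0]
wrist_force: [0.2, -0.7, 0.6]
grip_width: 0.0002
grip_force: 0.0
```

Run:
```python
from h import *
a=cv2.imread("pics/side0.png")[150:270,180:320]; b=env.grab_frame("side")[150:270,180:320,::-1]
cv2.imwrite("pics/cmp.png",cv2.resize(np.hstack([a,b]),None,fx=2.8,fy=2.8,interpolation=cv2.INTER_CUBIC))
print(env.get_obs()['t'])
for x,y,z in((.6345,.0266,.198),(.492,.0375,.196),(.5545,-.093,.206)):
    print(proj("side",[x,y,z]),proj("side",[x,y,z-.012]))
```

```text
13.0
[281.31769813 163.61697169] [281.11353904 167.99160431]
[224.37555461 182.40204301] [224.69603221 186.88447566]
[284.76866517 200.86282595] [284.49262516 205.58371867]
```

View pics/cmp.png

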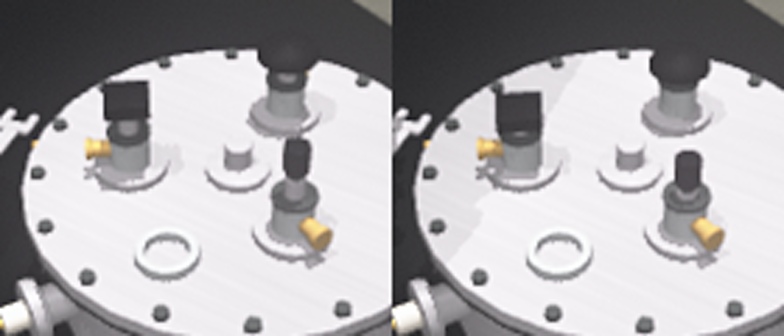

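The before/after side crops show all three caps about 11 to 12 px lower in the enlarged view, roughly 10 to 12 mm. The ring and blank haven't moved.

```bash
python3 -c "
from workcell import env
print(env.close_job())"
```

```text
the job is handed in; nothing more can be done
None
```

I pressed the mushroom, square and slim caps down to their stops in that order. All three stayed down after release, the ring and blanking disc look unmoved on the lid, the arm never went near the wrench or jar, and the job is handed in at about 13 s.

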